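Clear a jammed reagent cartridge from the feed chute

TASK

A reagent cartridge has jammed in the analyser's feed chute, trapped between the chute's guide cheeks. Nudge it back up the slope until it is clear of the cheeks, lift it out and set it down flat, right way up, in the shallow empty tray without dropping it. Leave the other cartridge, the spare lying on the bench, where it is.

Things in the scene. Friction and masses are not known exactly. Their poses are not given: they have to be found in the camera images.
- cartridge_mid (a point): centre (half-way up) of the jammed cartridge: white plastic, upside-down T: flange 66 mm wide (x) x 84 long (y) x 8 thick with a rib 30 mm wide (x) over the full length, top 42 mm above the underside; flat ends; z up, y lengthwise; 0.15 kg. Starts lengthwise between the chute's cheeks, chute y -55 to -80 mm; they stop it being lifted. Friction keeps it wherever it is pushed (1-3 N).
- chute: fixed; origin on bench, y level and uphill, x across. Floor 72 mm wide, 42 mm up at y=0, rises 6 deg to +y; walls 11 mm high. Grey cheeks 12.5-46.5 mm above floor overhang the flange from y -208 to -5 mm; slot between them 46 mm wide, open above; shut fingers fit below the cartridge. Cartridge clear with centre beyond y +40, at top stop at +115. Low stop at y -208, then 50 mm tall housing to -291.
- tray: fixed shallow steel tray, empty, outside 138 mm (x) x 168 mm (y) x 18 mm tall, walls and floor 4 mm thick. Origin at the centre of its underside, on the bench, z up. It lies on the right or the left side of the bench; a white tube rack 110 mm tall stands on the other side.
- spare_mid (a point): centre (half-way up) of the spare cartridge, twin of the jammed one, lying flat on the bench between the robot and the chute; to be left alone.
Not all that is in view belongs to the job. Leave any turquoise or yellow look-alike of the part that bears cartridge_mid alone.

How it is judged:
On the way:
1. the jammed cartridge is backed up the chute until it is clear of the cheeks (y of cartridge_mid in the frame of chute between 0.036 and 0.15 m and x of cartridge_mid in the frame of chute between -0.03 and 0.03 m and height (world z) of cartridge_mid below 0.11 m), for 0.1 s.
At the end, for the whole second after the job is handed in: The jammed cartridge lies flat on the floor of the tray, inside its walls (centre within 65 mm of the tray's centre, within 8 mm of its resting height), right way up within 10 degrees; the spare cartridge is within 30 mm of where it began (horizontal distance between cartridge_mid and tray below 0.065 m and z of cartridge_mid in the frame of tray between 0.018 and 0.033 m and angle between cartridge_mid's own z axis and vertical below 0.17 rad and distance of spare_mid from where it was at the start of the episode below 0.03 m); the robot touches nothing.
It fails at once if the spare cartridge is moved by more than 30 mm (distance of spare_mid from where it was at the start of the episode above 0.03 m).
It fails at once if the cartridge is dropped into the tray (out of the fingers more than 25 mm above its resting height) (horizontal distance between cartridge_mid and tray below 0.1 m and z of cartridge_mid in the frame of tray above 0.05 m and contact force between the fingers and cartridge below 0.02 N).
It also fails if it takes over 61 s, if anything falls off the work surface, if the arm or the gripper's body presses on something with over 40 N, if the wrist force passes 120 N, or if a joint passes its speed limit or range.

ROBOT

A 6-joint arm with a two-finger parallel gripper is mounted at the origin on the work surface. World frame = base frame: x ahead of the robot, y to its left, z up, the work surface at z = 0. Lengths are in m, angles in rad, forces in N, time in s.
With the tool pointing down it reaches from about 0.425 to 0.95 m from the base axis. Payload 3.5 kg.
Tool frame: the origin (TCP) lies midway between the tips of the shut fingers; the grasp point (between the pads) lies 19 mm behind it; x points along the fingers, y is the direction in which the jaws open and shut, and the axes are right-handed (so a half turn about x gives the same grasp; the last joint's range is limited). The gripper opens to 85 mm and grips with 20 to 120 N. Pads are 22 mm wide; open, the fingers measure 114 mm over their backs; the gripper's body (76 mm by 85 mm) begins 54 mm behind the grasp point. The pads swing forward as they close: fully open they stand 13 mm farther back than shut.
Start: joints at [-1.415, 0.286, 1.577, -0, 1.279, -0.15], TCP at [0.203, -0.644, 0.231] pointing down, gripper open.
Joint ranges: [-2.77, 2.77], [-0.9, 2.22], [0.21, 2.48], [-1.53, 4.67], [0.24, 2.81], [-2.84, 2.84]. Speed limits (rad/s): [2.79, 2.79, 3.14, 3.14, 3.14, 3.14].

INTERFACE

Orientations are given as a unit quaternion [x, y, z, w].
In Python, from plant import sensors, optics, ctrl gives the robot as it stands.
- The arm moves only by the tool arm_command, never from a script. Its argument "increments" is a list that holds one entry, the list of rows, each a list of 4 numbers: the shift along the tool's x, y, z in cm, then the turn about the tool's x in rad. A call has 1 to 20 rows; each row shifts and turns the commanded pose from where the row before left it, along the tool's axes as they then stand; what a row does not reach is not made up. A row lasts 1/8 s, in which the tool goes at most 62.5 mm and 10.7 degrees, less where a joint would pass 70% of its speed; a pose out of reach is approached as far as the arm can. A call with a gripper value outside its range is refused whole. "grip" is the finger opening in cm, from 0 to 8.54, set as the call begins (left out, the last holds). The fingers move at their own pace and stop on an object; "grip_force" is the grip in N (left out, the last holds). Time passes only in rows, so rows that do not move let the fingers close. It gives the time, the measured TCP pose, the force and the opening at its end, in the units of the state.
- sensors.get_state(): the state, without advancing time (a new reading comes with each control period).
- optics.read_camera(name): name is "side" or "top" or "wrist"; returns the picture (400x640x3 uint8, blue, green, red); there is no depth.
- optics.camera_model(name): a dict with "camera_matrix" (3x3 intrinsics, pixels), "world_from_camera" (4x4, takes a point from camera to world coordinates); the wrist camera has in their place "mount" (4x4, takes a point from camera to tool coordinates, whose origin is the TCP and whose axes are the tool frame's). Camera axes: x right, y up, looking along -z (the intrinsics and any distortion apply to the point x, -y, -z); pixel columns grow to the right and rows downward; lengths in m; the calibration is good to about 2 mm. A picture is of the moment at which its call begins: read the wrist's pose just before it. camera_model takes no time and is no camera call.
- ctrl.sign_off(): hands the job in, once; it reports no verdict.
Trained networks look in the newest picture that a camera, given by its name, has taken for a name from the list of things; names that differ only in an ending like _2 or _b are one class to them, and where a whole thing is asked for, a point or a joint stands for the part that bears it (a point fixed in the world has none). Each returns a list of dicts, best first, with "conf" (0 to 1); they miss things now and then, are a little off and sometimes report something else, mostly with a low value. They report only what shows in the picture. A call takes as long as a camera call. They do not tell look-alikes from the thing itself.
- optics.boxes_of(camera, query): "at" ([row, column] in pixels, amid what is visible of it).
- optics.place_of(camera, query): "at" ([row, column] in pixels: a listed point, or the origin of a listed thing).
The state is a dict: "time": time; "qpos": joint angles; "dq": joint speeds; "joint_efforts": joint torques, N m; "eef_pos": TCP position; "tcp_rot": TCP orientation; "contact_force": force on the tool from outside, world axes, zero at the start; "wrist_torque": the same for the moment, N m; "opening": opening from 0.0 (shut) to 1.0 (fully open).
Only numpy, scipy, OpenCV 4.12 (cv2) and the standard library are available. Lean on these libraries where they do the work, as an engineer would, in place of code of your own. Each camera call takes 0.05 s, during which the arm holds its last target.

## Working session

There is one attempt and no reset: what is moved stays moved. The work goes in short steps, Python scripts to look and compute and a tool call to move; the robot and the scene stay as the last step left them, time stands still between calls to the robot, and variables do not carry over. Pictures are saved under pics/ and viewed, and the job is handed in when it is done.

Besides the shell and the picture viewer there is one more tool, called after "Request:" as name([rows], argument=value, ...), one row to a line, values as JSON. arm_command: Moves the arm, as the interface text tells. Its arguments: {"type":"object","properties":{"increments":{"type":"array","items":{"type":"array","items":{"type":"array","items":{"type":"number"}}}},"grip":{"type":"number"},"grip_force":{"type":"number"}},"required":["increments"]}

```bash
mkdir -p pics; ls; python3 - <<'E'
from plant import sensors, optics, ctrl
import cv2,numpy as np
np.set_printoptions(precision=4,suppress=True)
for n in ("side","top","wrist"):
    im=optics.read_camera(n); cv2.imwrite(f"pics/{n}0.png",im)
    m=optics.camera_model(n); print(n,{k:np.array(v) if not isinstance(v,str) else v for k,v in m.items()})
    if n!="wrist":
        for q in ("cartridge_mid","chute","tray","spare_mid"):
            print(q,[(np.round(d["at"],1).tolist(),round(d["conf"],2)) for d in optics.place_of(n,q)])
s=sensors.get_state(); print(s)
E
```

```text
pics
side {'camera_matrix': array([[513.9917,   0.    , 327.2532],
       [  0.    , 513.9917, 199.6628],
       [  0.    ,   0.    ,   1.    ]]), 'world_from_camera': array([[-0.9892,  0.1158, -0.0899,  0.4201],
       [-0.1465, -0.7532,  0.6413,  0.9765],
       [ 0.0066,  0.6476,  0.762 ,  1.2497],
       [ 0.    ,  0.    ,  0.    ,  1.    ]])}
cartridge_mid [([241.0, 357.5], 0.95), ([228.9, 250.2], 0.62), ([217.6, 304.4], 0.6)]
chute [([239.5, 296.7], 0.94)]
tray [([143.4, 391.5], 0.82)]
spare_mid [([204.8, 380.9], 0.75)]
top {'camera_matrix': array([[485.3464,   0.    , 324.1533],
       [  0.    , 485.3464, 196.7489],
       [  0.    ,   0.    ,   1.    ]]), 'world_from_camera': array([[-0.0085,  0.982 , -0.1885,  0.2952],
       [-1.    , -0.0074,  0.0067, -0.0013],
       [ 0.0052,  0.1886,  0.982 ,  1.555 ],
       [ 0.    ,  0.    ,  0.    ,  1.    ]])}
cartridge_mid [([182.8, 309.7], 0.83), ([140.9, 291.9], 0.78), ([237.2, 291.6], 0.71)]
chute [([188.4, 290.3], 0.94)]
tray []
spare_mid [([253.5, 341.5], 0.81)]
wrist {'camera_matrix': array([[281.7685,   0.    , 317.5715],
       [  0.    , 281.7685, 200.6304],
       [  0.    ,   0.    ,   1.    ]]), 'mount': array([[-0.    ,  0.2924, -0.9563, -0.143 ],
       [ 1.    , -0.0003, -0.0001,  0.0006],
       [-0.0003, -0.9563, -0.2924, -0.0749],
       [ 0.    ,  0.    ,  0.    ,  1.    ]])}
{'time': 0.55, 'qpos': array([-1.415 ,  0.2863,  1.5767, -0.    ,  1.2786, -0.15  ]), 'dq': array([-0.0005,  0.001 , -0.0016,  0.0013, -0.0015,  0.0007]), 'joint_efforts': array([ -0.    , -40.5565, -29.2655,  -0.0001,   0.0009,   0.    ]), 'eef_pos': array([ 0.2032, -0.6437,  0.2313]), 'tcp_rot': array([-0.6989, -0.1077,  0.6989, -0.1077]), 'contact_force': array([ 0.192 ,  0.0515, -0.6409]), 'wrist_torque': array([ 0.0055,  0.0674, -0.0016]), 'opening': 1.0045906826424489}
```

View pics/side0.png

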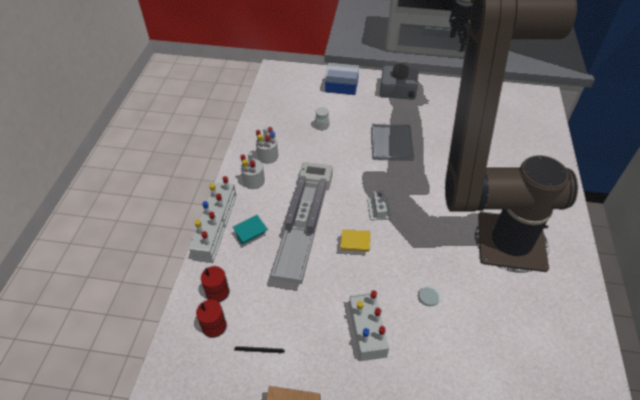

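View pics/top0.png

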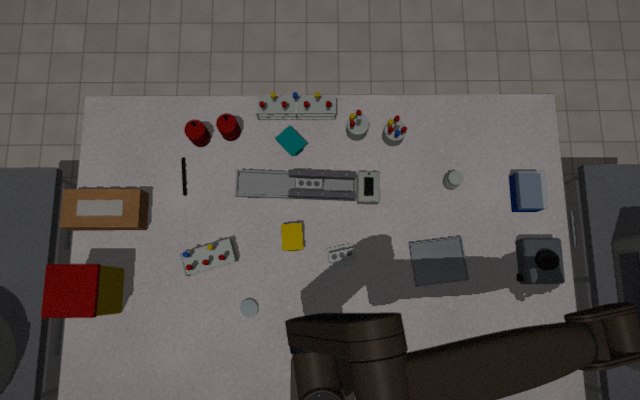

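View pics/wrist0.png

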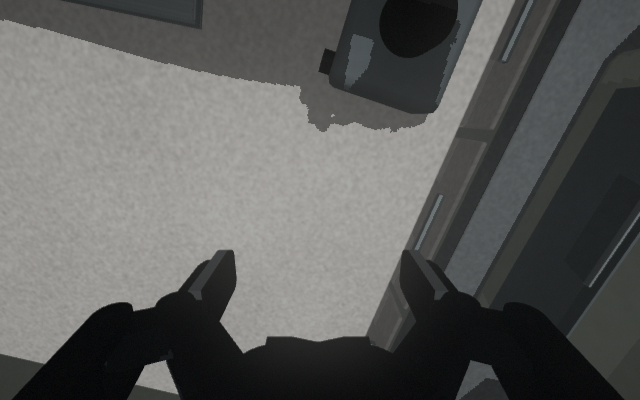

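```bash
cat > h.py <<'E'
from plant import sensors, optics, ctrl
import cv2,numpy as np
from scipy.spatial.transform import Rotation as R
np.set_printoptions(precision=4,suppress=True)
def cam(n,st=None):
    m=optics.camera_model(n);K=np.array(m["camera_matrix"])
    if n=="wrist":
        T=np.eye(4);T[:3,:3]=R.from_quat(st["tcp_rot"]).as_matrix();T[:3,3]=st["eef_pos"];T=T@np.array(m["mount"])
    else:T=np.array(m["world_from_camera"])
    d=m.get("distortion",None)
    return K,T
def px2w(n,rc,z,st=None):
    K,T=cam(n,st);r,c=rc
    v=np.array([(c-K[0,2])/K[0,0],-(r-K[1,2])/K[1,1],-1]);v=T[:3,:3]@v
    return T[:3,3]+v*(z-T[2,3])/v[2]
def w2px(n,P,st=None):
    K,T=cam(n,st);p=T[:3,:3].T@(np.asarray(P)-T[:3,3])
    return np.array([K[1,2]-K[1,1]*p[1]/p[2]*-1*-1*-1 if 0 else K[1,2]+K[1,1]*p[1]/p[2], K[0,2]-K[0,0]*p[0]/p[2]])
def crop(n,im,r0,r1,c0,c1,f,name):
    o=cv2.resize(im[r0:r1,c0:c1],None,fx=f,fy=f,interpolation=cv2.INTER_CUBIC);cv2.imwrite("pics/"+name,o)
E
python3 - <<'E'
from h import *
im=cv2.imread("pics/top0.png");crop("top",im,160,210,225,385,5,"t1.png");crop("top",im,220,295,315,475,5,"t2.png")
im=cv2.imread("pics/side0.png");crop("side",im,155,290,260,410,4,"s1.png")
print(list(optics.camera_model("top").keys()))
p=px2w("top",(200,300),.1);print(p,w2px("top",p))
for q,z in (((188.4,290.3),0),((182.8,309.7),.06),((253.5,341.5),.02)): print("top",px2w("top",q,z))
for q,z in (((239.5,296.7),0),((143.4,391.5),0),((204.8,380.9),.02)): print("side",px2w("side",q,z))
E
```

```text
['camera_matrix', 'world_from_camera']
[0.565  0.0625 0.1   ] [200. 300.]
top [0.6224 0.0986 0.    ]
top [0.6274 0.0337 0.06  ]
top [ 0.4075 -0.0648  0.02  ]
side [ 0.6349  0.0933 -0.    ]
side [ 0.3819 -0.367   0.    ]
side [ 0.3968 -0.0632  0.02  ]
```

View pics/t1.png

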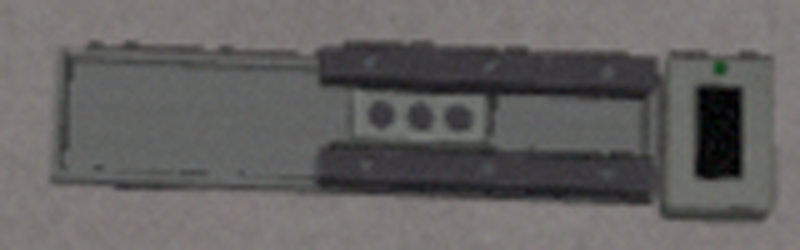

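View pics/t2.png

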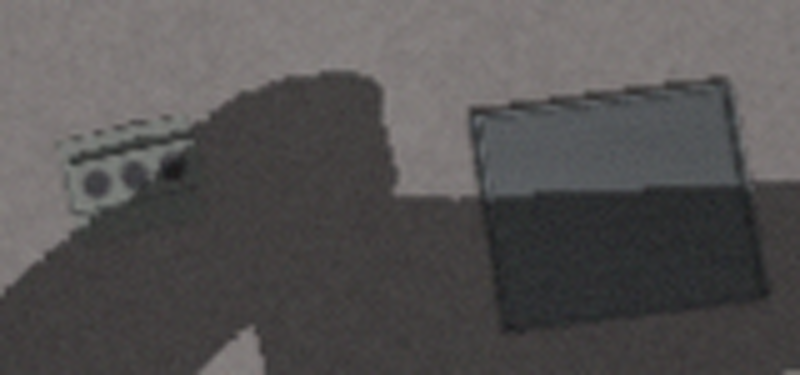

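View pics/s1.png

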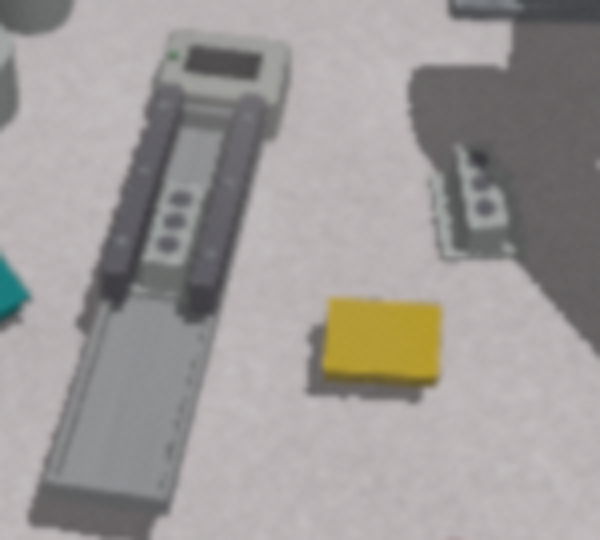

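```bash
python3 - <<'E'
from h import *
from scipy.optimize import least_squares
t=np.tan(np.radians(6))
def fl(y): return .042+y*t
# (cam,row,col,(x,y,h))
ct=lambda u,v:(160+v/5,225+u/5); cs=lambda u,v:(155+v/4,260+u/4)
obs=[("top",ct(320,147),(-.023,-.005,.0465)),("top",ct(652,157),(-.023,-.208,.0465)),
("top",ct(320,90),(.023,-.005,.0125)),("top",ct(652,97),(.023,-.208,.0125)),
]
def res(p,f=0):
    x,y,a=p;o=[]
    for n,rc,(X,Y,h) in obs:
        P=[x+np.cos(a)*X-np.sin(a)*Y,y+np.sin(a)*X+np.cos(a)*Y,fl(Y)+h]
        o.append(w2px(n,P)-rc)
    return np.array(o).ravel()
r=least_squares(res,[.62,.098,0]);print(r.x,r.fun)
x,y,a=r.x
for n,f,pre in(("top",ct,0),("side",cs,0)):
    im=cv2.imread(f"pics/{n}0.png")
    s=5 if n=="top" else 4; 
    r0,r1,c0,c1=(160,210,225,385) if n=="top" else (155,290,260,410)
    o=cv2.resize(im[r0:r1,c0:c1],None,fx=s,fy=s,interpolation=cv2.INTER_CUBIC)
    def L(A,B,c):
        q=[]
        for X,Y,h in(A,B):
            P=[x+np.cos(a)*X-np.sin(a)*Y,y+np.sin(a)*X+np.cos(a)*Y,fl(Y)+h]
            rr,cc=w2px(n,P);q.append((int((cc-c0+.5)*s),int((rr-r0+.5)*s)))
        cv2.line(o,q[0],q[1],c,1)
    for sx in(-.023,.023,):
        L((sx,-.005,.0465),(sx,-.208,.0465),(0,0,255));L((sx,-.005,.0125),(sx,-.208,.0125),(0,255,255))
    L((-.036,-.005,.0465),(.036,-.005,.0465),(0,255,0))
    L((-.036,-.208,.0465),(.036,-.208,.0465),(0,255,0))
    for sx in(-.036,.036):L((sx,-.0,.0),(sx,.158,.0),(255,0,0))
    L((-.036,.157,0),(.036,.157,0),(255,0,0))
    cv2.imwrite(f"pics/fit_{n}.png",o)
E
```

```text
[ 0.6228  0.1001 -0.0113] [ 0.3307  0.5163 -0.0443 -0.5747 -0.2976  1.4469  0.0523 -1.4166]
```

View pics/fit_top.png

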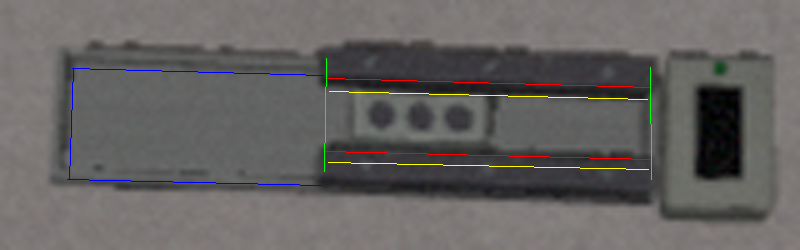

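View pics/fit_side.png

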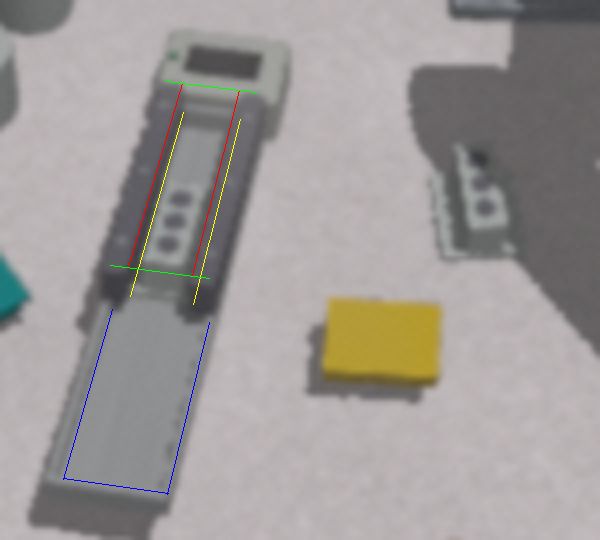

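```bash
cat >> h.py <<'E'
C=np.array([0.6228,0.1001]);A=-0.0113
def chw(X,Y,h=0):
    return np.array([C[0]+np.cos(A)*X-np.sin(A)*Y,C[1]+np.sin(A)*X+np.cos(A)*Y,.042+Y*np.tan(np.radians(6))+h])
def plan(target,ang=None):
    """ang: desired heading of tool y (world)"""
    s=sensors.get_state();M=R.from_quat(s["tcp_rot"]).as_matrix()
    d=M.T@(np.asarray(target)-s["eef_pos"])*100
    cur=np.arctan2(M[1,1],M[0,1])
    print("t",s["time"],"tcp",s["eef_pos"],"f",s["contact_force"],"q",s["qpos"],"y-heading",cur)
    print("shift cm (before turning)",d)
    if ang is not None:
        t=-(ang-cur); t=(t+np.pi/2)%np.pi-np.pi/2   # tool x is down -> turn sign flips
        print("turn",t, "or", t-np.sign(t)*np.pi)
    print("tool y",M[:,1],"z",M[:,2],"x",M[:,0])
E
python3 - <<'E'
from h import *
plan(chw(0,-.15,.2),A)
# tray
ct=lambda u,v:(220+v/5,315+u/5)
P=np.array([px2w("top",ct(*q),.018) for q in((472,110),(728,80),(768,295),(508,330))]);print(P,P.mean(0))
print(np.linalg.norm(P[0]-P[1]),np.linalg.norm(P[1]-P[2]))
print("cart y", [px2w("top",(160+117/5,225+u/5),.08) for u in(352,490)],chw(0,0))
E
```

```text
t 0.55 tcp [ 0.2032 -0.6437  0.2313] f [ 0.192   0.0515 -0.6409] q [-1.415   0.2863  1.5767 -0.      1.2786 -0.15  ] y-heading -1.2649453533225652
shift cm (before turning) [  0.5112 -44.0388 -57.7248]
turn -1.253645353322565 or 1.887947300267228
tool y [ 0.3011 -0.9536 -0.    ] z [-0.9536 -0.3011  0.    ] x [-0.  0. -1.]
[[ 0.4422 -0.2808  0.018 ]
 [ 0.46   -0.4446  0.018 ]
 [ 0.325  -0.4613  0.018 ]
 [ 0.3048 -0.2976  0.018 ]] [ 0.383  -0.3711  0.018 ]
0.16472522766742653 0.13603574272093846
cart y [array([0.6214, 0.0777, 0.08  ]), array([ 0.6207, -0.0081,  0.08  ])] [0.6228 0.1001 0.042 ]
```

Request:
arm_command([
  [[0,0,0,-0.157],[0,0,0,-0.157],[0,0,0,-0.157],[0,0,0,-0.157],[0,0,0,-0.157],[0,0,0,-0.157],[0,0,0,-0.157],[0,0,0,-0.155]],
], grip=0, grip_force=40)

```text
time: 1.55
eef_pos: [0.2033, -0.6437, 0.2314]
tcp_rot: [-0.501, -0.499, 0.501, -0.499]
contact_force: [0.1, -0.7, -0.6]
opening: -0.004
```

```bash
python3 - <<'E'
from h import *
plan(chw(0,-.15,.2),A)
E
```

```text
t 1.55 tcp [ 0.2033 -0.6437  0.2314] f [ 0.1118 -0.6938 -0.5991] q [-1.415   0.2862  1.5767  0.      1.2786 -1.4091] y-heading -0.005869008285779311
shift cm (before turning) [  0.5131  41.4362 -59.6223]
turn 0.00543099171422079 or -3.1361616618755725
tool y [ 1.     -0.0059  0.    ] z [-0.0059 -1.      0.0001] x [ 0.     -0.0001 -1.    ]
```

Request:
arm_command([
  [[0,2.96,-4.26,0],[0,2.96,-4.26,0],[0,2.96,-4.26,0],[0,2.96,-4.26,0],[0,2.96,-4.26,0],[0,2.96,-4.26,0],[0,2.96,-4.26,0],[0,2.96,-4.26,0],[0,2.96,-4.26,0],[0,2.96,-4.26,0],[0,2.96,-4.26,0],[0,2.96,-4.26,0],[0,2.96,-4.26,0],[0,2.96,-4.26,0],[0,0,0,0.005],[0,0,0,0]],
])

```text
time: 3.55
eef_pos: [0.624, -0.0519, 0.2312]
tcp_rot: [-0.504, -0.496, 0.504, -0.496]
contact_force: [-0.2, 0.8, 0.0]
opening: -0.0
```

```bash
python3 - <<'E'
from h import *
plan(chw(0,-.15,.2),A)
st=sensors.get_state();im=optics.read_camera("wrist");cv2.imwrite("pics/w1.png",im)
im=optics.read_camera("top");cv2.imwrite("pics/top1.png",im)
E
```

```text
t 3.55 tcp [ 0.624  -0.0519  0.2312] f [-0.2155  0.8072  0.0374] q [-0.2447  0.1807  1.7026 -0.0005  1.2588 -0.2291] y-heading -0.015444134486914946
shift cm (before turning) [ 0.4946 -0.2885 -0.1997]
turn -0.004144134486914863 or 3.137448519102878
tool y [ 0.9999 -0.0154 -0.0006] z [-0.0154 -0.9999  0.0004] x [-0.0006 -0.0004 -1.    ]
```

View pics/w1.png

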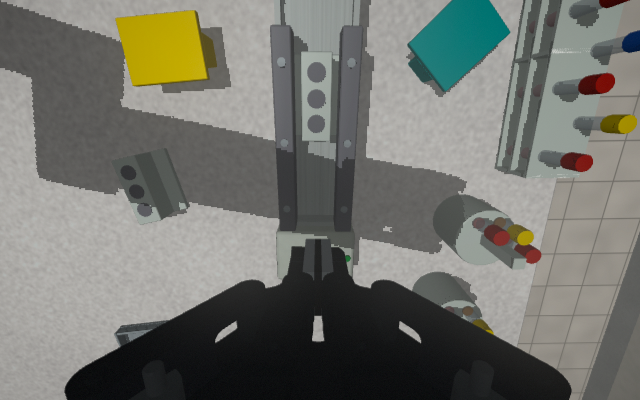

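View pics/top1.png

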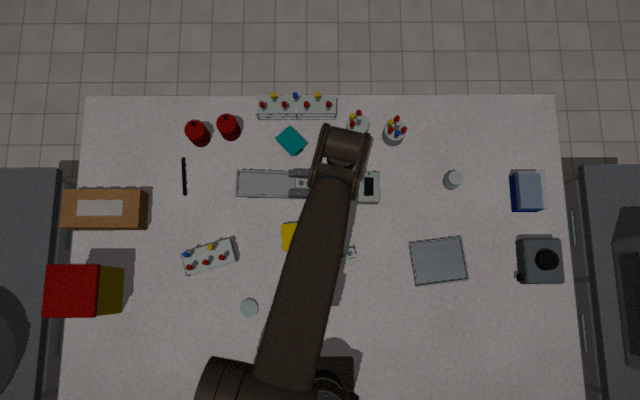

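```bash
python3 - <<'E'
from h import *
st=sensors.get_state();im=cv2.imread("pics/w1.png")
r0,r1,c0,c1,s=0,250,240,400,3
o=cv2.resize(im[r0:r1,c0:c1],None,fx=s,fy=s,interpolation=cv2.INTER_CUBIC);raw=o.copy()
def L(a,b,c):
    q=[]
    for p in(a,b):
        rr,cc=w2px("wrist",chw(*p),st);q.append((int((cc-c0+.5)*s),int((rr-r0+.5)*s)))
    cv2.line(o,q[0],q[1],c,1)
for sx in(-.023,.023):
    L((sx,-.005,.0465),(sx,-.208,.0465),(0,0,255));L((sx,-.005,.0125),(sx,-.208,.0125),(0,255,255))
L((-.036,-.005,.0465),(.036,-.005,.0465),(0,255,0));L((-.036,-.208,.0465),(.036,-.208,.0465),(0,255,0))
y=-.066
L((-.015,y-.042,.041),(.015,y-.042,.041),(255,0,0));L((-.015,y+.042,.041),(.015,y+.042,.041),(255,0,0))
cv2.imwrite("pics/w1f.png",np.hstack([raw,o])[:600,:] if 0 else cv2.resize(np.hstack([raw,o]),(768,600)))
E
```

```text
(no output)
```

View pics/w1f.png

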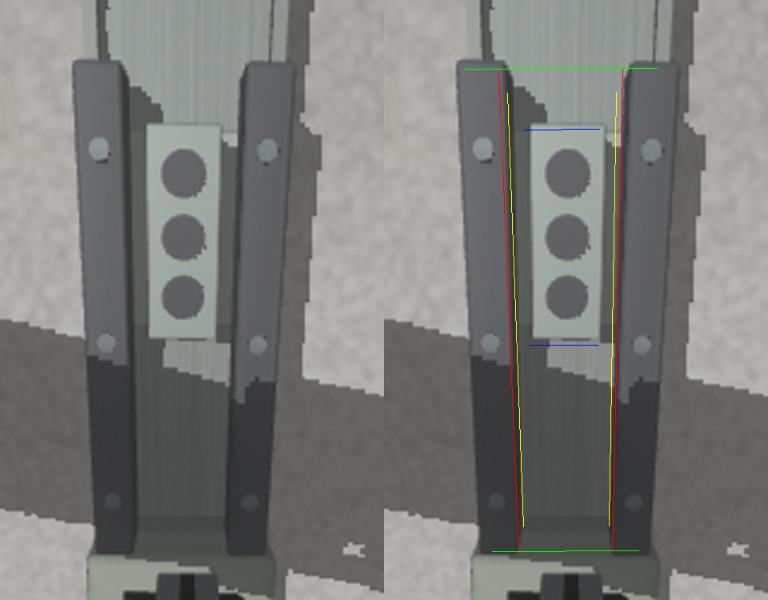

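```bash
python3 - <<'E'
from h import *
im=cv2.imread("pics/w1.png")
a=cv2.resize(im[20:60,265:370],None,fx=7,fy=7,interpolation=cv2.INTER_NEAREST)
b=cv2.resize(im[200:238,265:370],None,fx=7,fy=7,interpolation=cv2.INTER_NEAREST)
b=cv2.convertScaleAbs(b,alpha=1.8)
cv2.imwrite("pics/w1z.png",np.vstack([a,b]))
E
```

```text
(no output)
```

View pics/w1z.png

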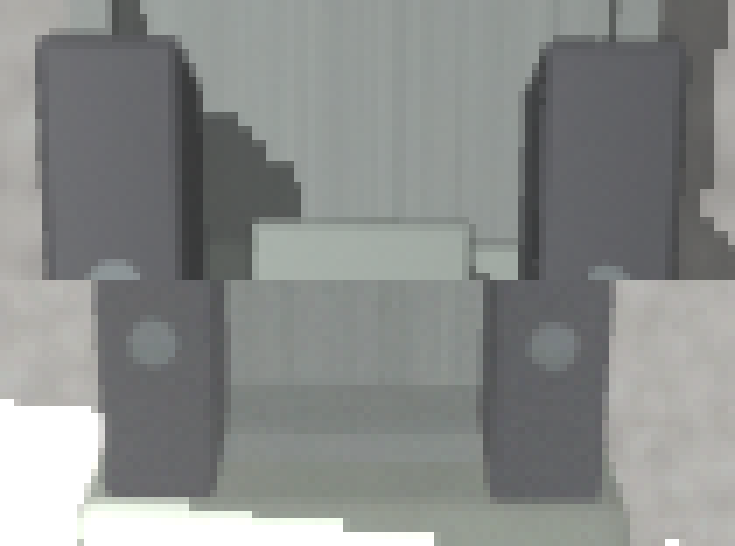

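```bash
python3 - <<'E'
import h
from h import *
from scipy.optimize import least_squares
st=sensors.get_state()
obs=[("wrist",(25.9,291.1),(-.023,-.005,.0465)),("wrist",(26,342.9),(.023,-.005,.0465)),
("wrist",(230.7,295.7),(-.023,-.208,.0465)),("wrist",(231,335),(.023,-.208,.0465))]
ct=lambda u,v:(160+v/5,225+u/5)
top=[("top",ct(320,147),(-.023,-.005,.0465)),("top",ct(652,157),(-.023,-.208,.0465))]
def run(obs):
    def res(p):
        h.C=p[:2];h.A=p[2]
        return np.array([w2px(n,chw(*X),st)-rc for n,rc,X in obs]).ravel()
    h.chw  # uses globals
    r=least_squares(res,[.62,.1,0],x_scale=[.01,.01,.01]);print(r.x,r.fun)
    return res
run(obs);run(top);run(obs+top)
run(obs)
h.C=np.array([.6228,.1]) if 0 else h.C
E
```

```text
[ 0.6263  0.1007 -0.0267] [ 1.1745  0.1359  1.6435 -0.2331 -2.3131  0.1829 -2.2523 -0.0542]
[ 0.6238  0.0999 -0.0169] [ 0.0122  0.5444  0.002  -0.5527]
[ 0.6262  0.1007 -0.0263] [ 1.2459  0.0261  1.6899 -0.3454 -2.2682  0.1726 -2.2228 -0.066  -0.7144
  0.2326 -0.1214 -0.8793]
[ 0.6263  0.1007 -0.0267] [ 1.1745  0.1359  1.6435 -0.2331 -2.3131  0.1829 -2.2523 -0.0542]
```

```bash
sed -i 's/^C=.*/C=np.array([0.6262,0.1007]);A=-0.026/' h.py; python3 - <<'E'
from h import *
st=sensors.get_state()
def toch(P): 
    d=np.array(P[:2])-C;c,s=np.cos(A),np.sin(A);return np.array([c*d[0]+s*d[1],-s*d[0]+c*d[1]])
for rc in((51.4,265+361/7),(141,316.5)):
    y=-.06
    for i in range(4):
        P=px2w("wrist",rc,.042+y*.105+.0418,st);y=toch(P)[1]
    print(toch(P),P)
plan(chw(0,-.15,.1),A)
print(chw(0,-.15,.008), chw(0,0.002,.008))
E
```

```text
[-0.0002 -0.0231] [0.6254 0.0777 0.0814]
[ 0.0004 -0.1062] [ 0.6238 -0.0054  0.0727]
t 3.65 tcp [ 0.6237 -0.0528  0.2313] f [-0.7642 -0.8686  0.7796] q [-0.2463  0.18    1.7031 -0.0003  1.2587 -0.229 ] y-heading -0.01719129797009553
shift cm (before turning) [10.5086 -0.1414 -0.3567]
turn 0.00880870202990458 or -3.1327839515598885
tool y [ 0.9999 -0.0172 -0.0003] z [-0.0172 -0.9999  0.0002] x [-0.0003 -0.0002 -1.    ]
[ 0.6223 -0.0492  0.0342] [0.6263 0.1027 0.0502]
```

Request:
arm_command([
  [[2.4,-0.14,-0.36,0.009],[2.4,0,0,0],[2.4,0,0,0],[2.4,0,0,0],[1.4,0,0,0],[0,0,0,0]],
])

```text
time: 4.4
eef_pos: [0.6219, -0.0488, 0.1203]
tcp_rot: [-0.506, -0.494, 0.507, -0.493]
contact_force: [0.2, -0.2, -0.4]
opening: -0.001
```

```bash
python3 - <<'E'
from h import *
plan(chw(0,-.15,.006),A)
im=optics.read_camera("wrist");cv2.imwrite("pics/w2.png",im)
im=optics.read_camera("side");cv2.imwrite("pics/s2.png",cv2.resize(im[130:300,240:440],None,fx=3.5,fy=3.5))
E
```

```text
t 4.4 tcp [ 0.6219 -0.0488  0.1203] f [ 0.2013 -0.182  -0.4323] q [-0.2408  0.2871  1.7899 -0.      1.0669 -0.2146] y-heading -0.02619142564805227
shift cm (before turning) [8.8021 0.0642 0.0458]
turn -0.0001914256480521903 or 3.141401227941741
tool y [ 0.9997 -0.0262 -0.0023] z [-0.0262 -0.9997 -0.0005] x [-0.0023  0.0006 -1.    ]
```

View pics/w2.png

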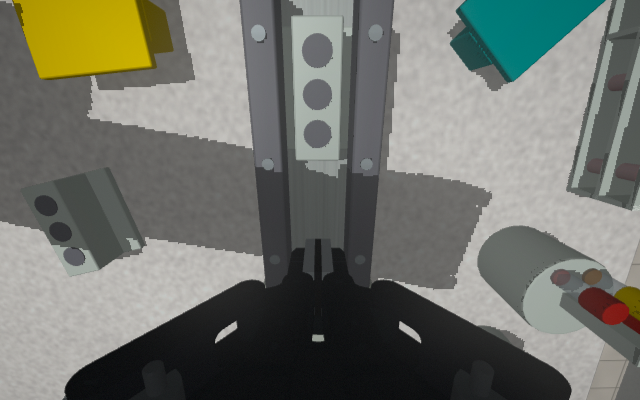

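View pics/s2.png

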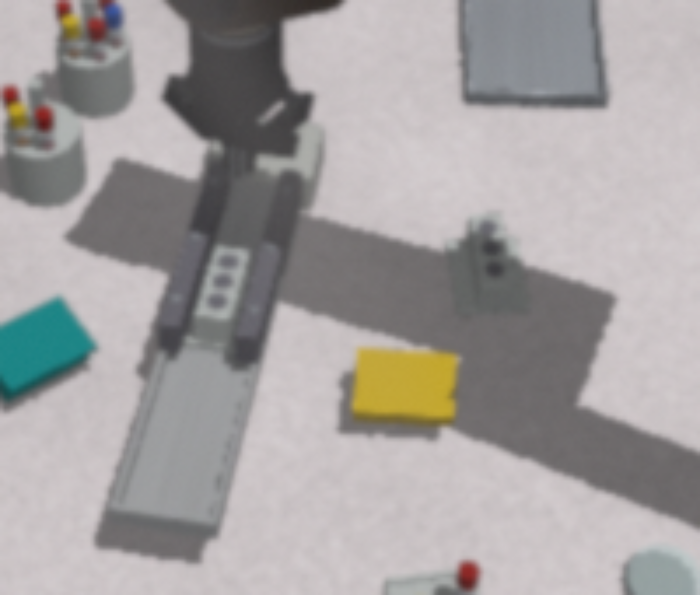

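Request:
arm_command([
  [[2,0.06,0.05,0],[2,0,0,0],[2,0,0,0],[1,0,0,0],[0.6,0,0,0],[0.4,0,0,0],[0.4,0,0,0],[0,0,0,0]],
])

```text
time: 5.5
eef_pos: [0.6235, -0.0488, 0.0374]
tcp_rot: [0.506, 0.494, -0.506, 0.494]
contact_force: [-0.6, -0.7, -0.7]
opening: -0.001
```

```bash
python3 - <<'E'
from h import *
plan(chw(0,-.11,.008),A)
im=optics.read_camera("wrist");cv2.imwrite("pics/w3.png",im)
E
```

```text
t 5.5 tcp [ 0.6235 -0.0488  0.0374] f [-0.5515 -0.6677 -0.7232] q [-0.2401  0.4006  1.8171  0.      0.9237 -0.2151] y-heading -0.025020980029802055
shift cm (before turning) [-0.1024 -0.1143 -3.9477]
turn 0.000979019970198003 or -3.140613633619595
tool y [ 0.9997 -0.025   0.0002] z [-0.025  -0.9997  0.    ] x [ 0.0002 -0.     -1.    ]
```

View pics/w3.png

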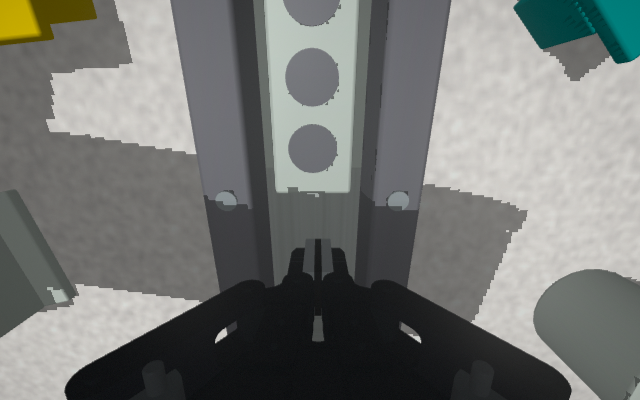

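Request:
arm_command([
  [[0.3,-0.1,-0.5,0],[-0.05,0,-0.5,0],[-0.05,0,-0.5,0],[-0.05,0,-0.5,0],[-0.05,0,-0.5,0],[-0.05,0,-0.5,0],[-0.05,0,-0.5,0],[-0.06,0,-0.5,0],[-0.06,0,-0.5,0],[-0.06,0,-0.5,0]],
])

```text
time: 6.8
eef_pos: [0.6236, 0.0015, 0.0391]
tcp_rot: [-0.506, -0.494, 0.506, -0.494]
contact_force: [0.4, 0.4, -0.8]
opening: -0.004
```

```bash
python3 - <<'E'
from h import *
plan(chw(0,-.05,.008),A)
im=optics.read_camera("wrist");cv2.imwrite("pics/w4.png",im)
im=optics.read_camera("side");cv2.imwrite("pics/s4.png",cv2.resize(im[130:300,240:440],None,fx=3.5,fy=3.5))
E
```

```text
t 6.8 tcp [0.6236 0.0015 0.0391] f [ 0.3745  0.3799 -0.7915] q [-0.1601  0.395   1.8212 -0.0001  0.9256 -0.135 ] y-heading -0.025068151604326835
shift cm (before turning) [-0.5675  0.0087 -4.9222]
turn 0.0009318483956730628 or -3.14066080519412
tool y [ 0.9997 -0.0251 -0.0002] z [-0.0251 -0.9997  0.    ] x [-0.0002 -0.     -1.    ]
```

View pics/w4.png

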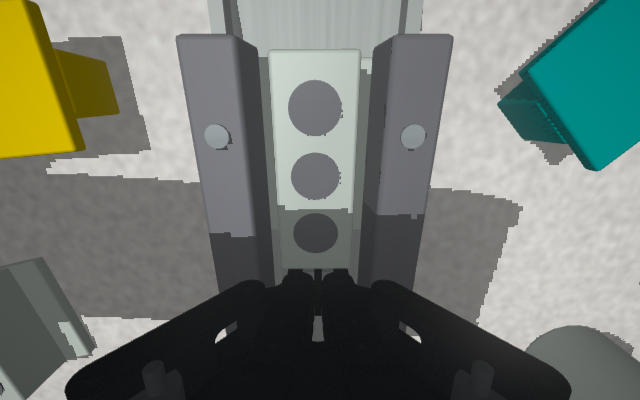

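View pics/s4.png

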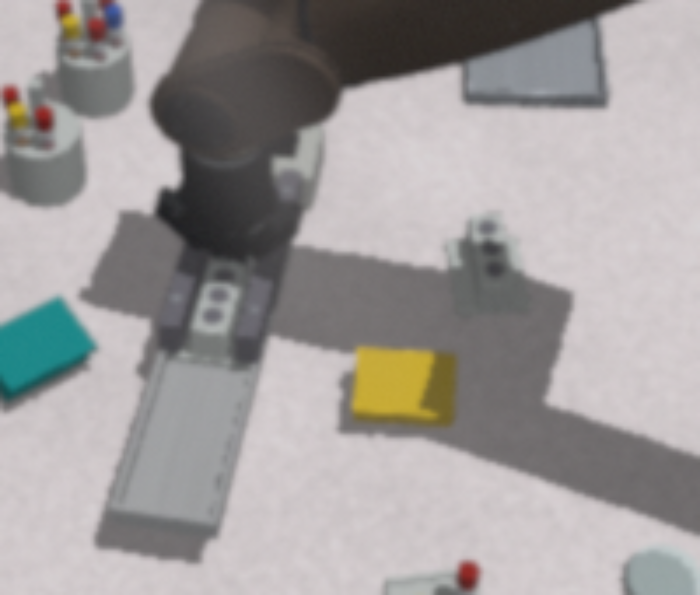

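```bash
cat >> h.py <<'E'
def toch(P): 
    d=np.array(P[:2])-C;c,s=np.cos(A),np.sin(A);return np.array([c*d[0]+s*d[1],-s*d[0]+c*d[1]])
def ribpt(rc,st,y=-.02,n="wrist"):
    for i in range(6):
        P=px2w(n,rc,.042+y*.105+.0418,st);y=toch(P)[1]
    return toch(P),P
E
python3 - <<'E'
from h import *
st=sensors.get_state()
print(toch(st["eef_pos"]),[ribpt(r,st)[0] for r in((49,269),(49,360),(268,280),(268,352))])
E
```

```text
[ 0.     -0.0988] [array([-0.0149, -0.005 ]), array([ 0.0138, -0.005 ]), array([-0.0156, -0.088 ]), array([ 0.0154, -0.088 ])]
```

Request:
arm_command([
  [[-0.06,0,-0.5,0],[-0.055,0,-0.5,0],[-0.055,0,-0.5,0],[-0.055,0,-0.5,0],[-0.05,0,-0.5,0],[-0.05,0,-0.5,0],[-0.05,0,-0.5,0],[-0.05,0,-0.5,0],[-0.05,0,-0.5,0],[-0.05,0,-0.5,0]],
])

```text
time: 8.15
eef_pos: [0.6249, 0.0515, 0.0444]
tcp_rot: [0.506, 0.494, -0.506, 0.494]
contact_force: [-0.9, -0.9, -0.4]
opening: -0.001
```

```bash
python3 - <<'E'
from h import *
plan(chw(0,-.006,.008),A)
im=optics.read_camera("wrist");cv2.imwrite("pics/w5.png",im)
im=optics.read_camera("side");cv2.imwrite("pics/s5.png",cv2.resize(im[170:300,260:380],None,fx=4.5,fy=4.5))
E
```

```text
t 8.15 tcp [0.6249 0.0515 0.0444] f [-0.852  -0.8855 -0.3891] q [-0.0793  0.3934  1.8113 -0.      0.9368 -0.0543] y-heading -0.024991388025896167
shift cm (before turning) [-0.493   0.0027 -4.3166]
turn 0.0010086119741037347 or -3.140584041615689
tool y [ 0.9997 -0.025   0.    ] z [-0.025  -0.9997  0.    ] x [ 0. -0. -1.]
```

View pics/w5.png

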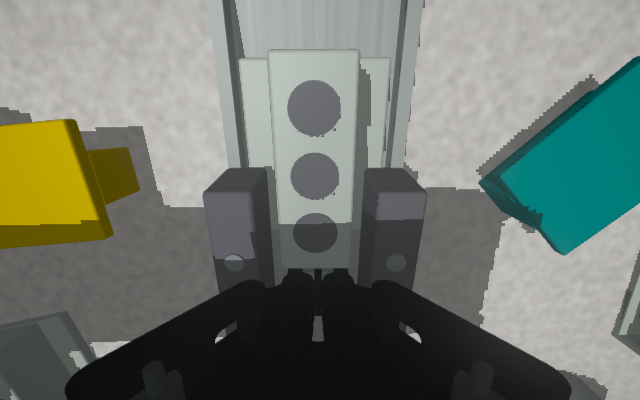

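View pics/s5.png

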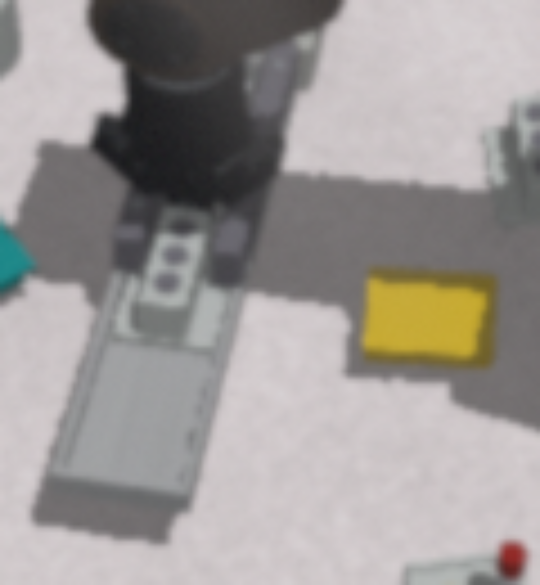

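Request:
arm_command([
  [[-0.055,0,-0.5,0],[-0.055,0,-0.5,0],[-0.055,0,-0.5,0],[-0.055,0,-0.5,0],[-0.05,0,-0.5,0],[-0.05,0,-0.5,0],[-0.05,0,-0.5,0],[-0.05,0,-0.5,0],[-0.05,0,-0.5,0],[-0.05,0,-0.5,0],[0,0,0,0]],
])

```text
time: 9.62
eef_pos: [0.6262, 0.1019, 0.0497]
tcp_rot: [0.506, 0.494, -0.506, 0.494]
contact_force: [-0.5, -0.1, 0.4]
opening: -0.002
```

```bash
python3 - <<'E'
from h import *
plan(chw(0,-.006,.008),A)
st=sensors.get_state();print(toch(st["eef_pos"]))
im=optics.read_camera("wrist");cv2.imwrite("pics/w6.png",im)
im=optics.read_camera("side");cv2.imwrite("pics/s6.png",cv2.resize(im[170:300,260:380],None,fx=4.5,fy=4.5))
E
```

```text
t 9.625 tcp [0.6262 0.1019 0.0497] f [-0.5337 -0.0561  0.4103] q [0.0013 0.3995 1.7913 0.0008 0.9505 0.0256] y-heading -0.024727525791229357
shift cm (before turning) [0.0316 0.0001 0.7194]
turn 0.0012724742087706353 or -3.1403201793810225
tool y [ 0.9997 -0.0247  0.0002] z [-0.0247 -0.9997 -0.0006] x [ 0.0003  0.0006 -1.    ]
[-0.      0.0012]
```

View pics/w6.png

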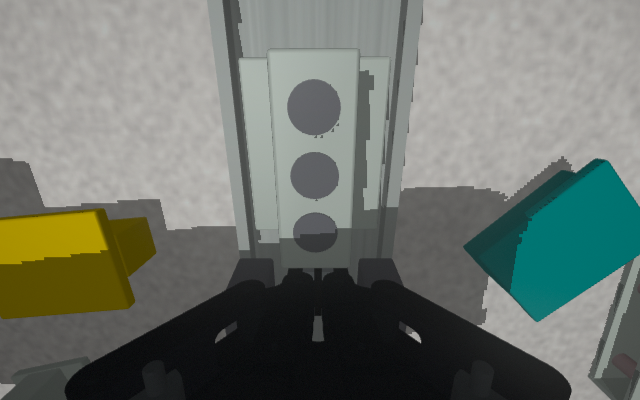

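View pics/s6.png

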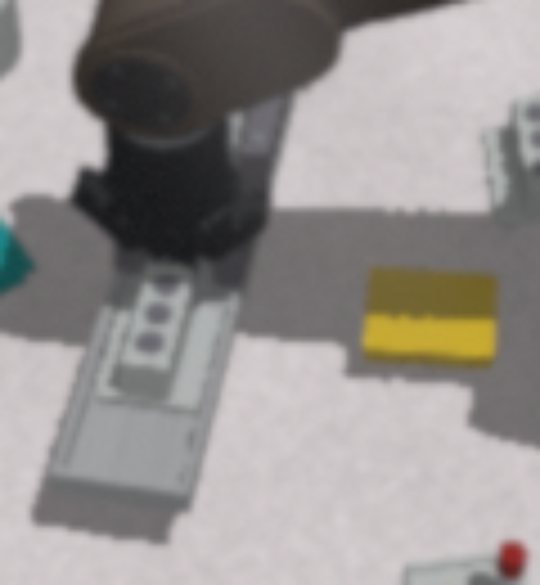

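Request:
arm_command([
  [[0,0,0.5,0],[0,0,0.7,0],[-2,0,0,0],[-3,0,0,0],[-4,0,0,0],[-4,0,0,0],[-1,0,-3,0],[0,0,-3.7,0],[0,0,0,0],[0,0,0,0]],
])

```text
time: 10.98
eef_pos: [0.6276, 0.1559, 0.1904]
tcp_rot: [0.506, 0.493, -0.506, 0.494]
contact_force: [0.8, -0.4, -0.2]
opening: -0.0
```

```bash
python3 - <<'E'
from h import *
plan(chw(0,.056,.009),A)
st=sensors.get_state();print(toch(st["eef_pos"]))
im=optics.read_camera("wrist");cv2.imwrite("pics/w7.png",im)
im=optics.read_camera("side");cv2.imwrite("pics/s7.png",cv2.resize(im[170:300,260:380],None,fx=4.5,fy=4.5))
E
```

```text
t 10.975 tcp [0.6276 0.1559 0.1904] f [ 0.7592 -0.3798 -0.1961] q [ 0.087   0.2588  1.6869 -0.0004  1.1951  0.1119] y-heading -0.024739410210897116
shift cm (before turning) [13.3546 -0.0084 -0.0786]
turn 0.0012605897891029283 or -3.14033206380069
tool y [ 0.9997 -0.0247  0.0008] z [-0.0247 -0.9997  0.0003] x [ 0.0008 -0.0003 -1.    ]
[-0.      0.0553]
```

View pics/w7.png

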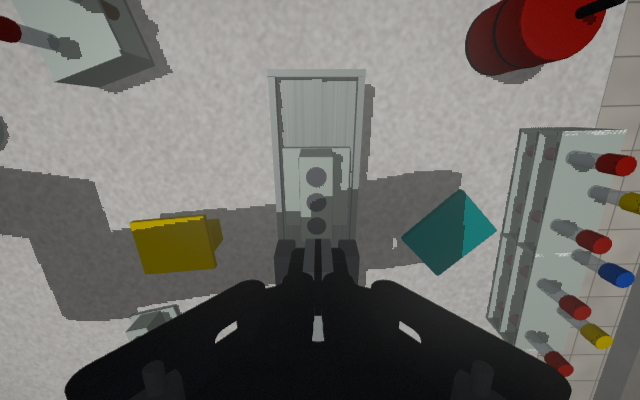

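View pics/s7.png

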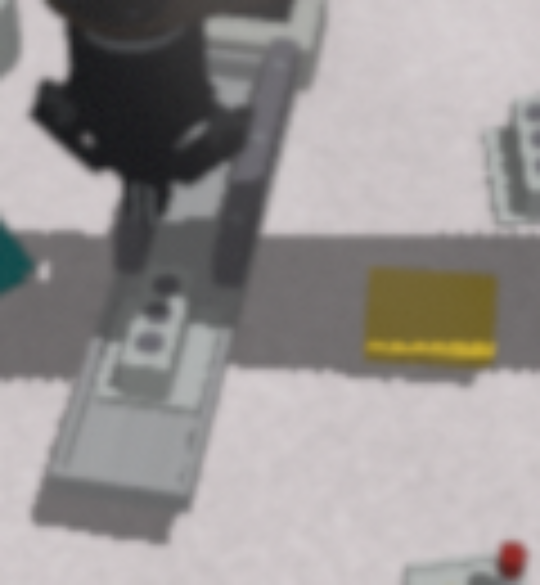

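```bash
python3 - <<'E'
from h import *
st=sensors.get_state()
print([ribpt(r,st,.1)[0] for r in((150,299.5),(150,333.5))])
im=cv2.imread("pics/w7.png");crop("",im,130,270,260,375,6,"w7z.png")
E
```

```text
[array([-0.0146,  0.1002]), array([0.0139, 0.1002])]
```

View pics/w7z.png

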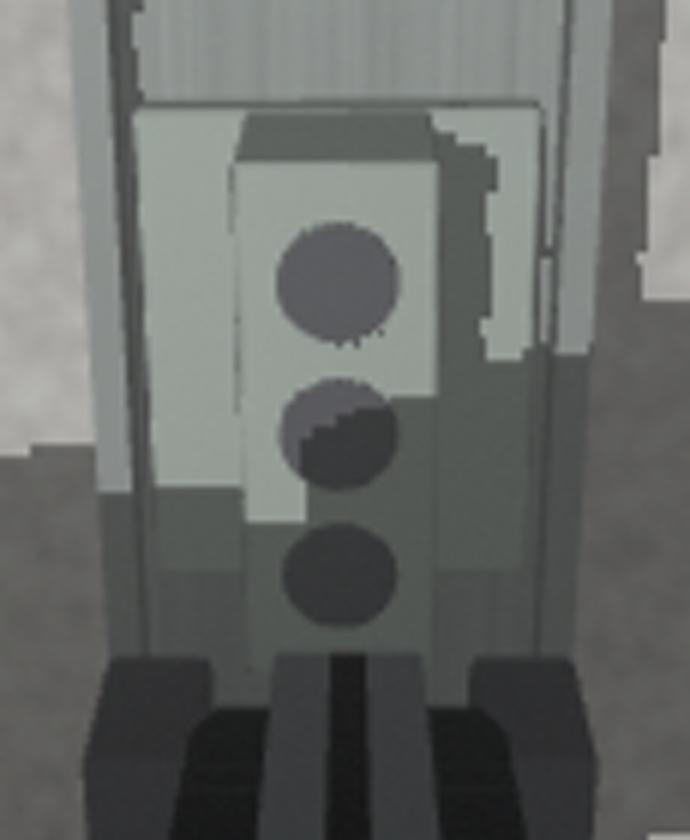

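Request:
arm_command([
  [[0,0,0.2,0],[0,0,0,0],[2,0,0,0],[2.5,0,0,0],[2.5,0,0,0],[1,0,0,0],[0,0,0,0]],
], grip=5)

```text
time: 11.95
eef_pos: [0.6267, 0.1541, 0.108]
tcp_rot: [-0.505, -0.494, 0.507, -0.493]
contact_force: [-0.5, -0.7, 0.6]
opening: 0.583
```

```bash
python3 - <<'E'
from h import *
plan(chw(0,.053,.009),A)
st=sensors.get_state();print(toch(st["eef_pos"]),st["opening"])
im=optics.read_camera("wrist");cv2.imwrite("pics/w8.png",im)
E
```

```text
t 11.95 tcp [0.6267 0.1541 0.108 ] f [-0.4985 -0.7405  0.5948] q [0.0842 0.3453 1.7404 0.     1.0586 0.1091] y-heading -0.024986086595934244
shift cm (before turning) [5.1425 0.1075 0.0408]
turn 0.0010139134040656472 or -3.1405787401857275
tool y [ 0.9997 -0.025  -0.0027] z [-0.025  -0.9997  0.0003] x [-0.0027 -0.0002 -1.    ]
[-0.0009  0.0534] 0.5829292982636806
```

View pics/w8.png

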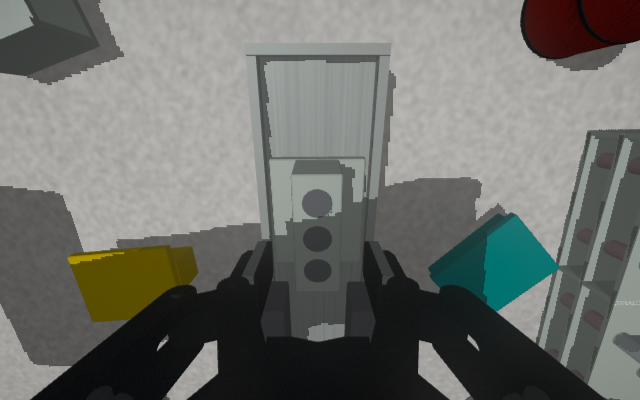

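Request:
arm_command([
  [[1.5,0.05,0,0],[1.5,0,0,0],[1,0,0,0],[0.6,0,0,0],[0.4,0,0,0],[0,0,0,0]],
])

```text
time: 12.75
eef_pos: [0.628, 0.1542, 0.0594]
tcp_rot: [-0.506, -0.494, 0.506, -0.494]
contact_force: [-0.5, -0.0, 0.2]
opening: 0.582
```

```bash
python3 - <<'E'
from h import *
plan(chw(0,.053,.009),A)
im=optics.read_camera("wrist");cv2.imwrite("pics/w9.png",im)
im=optics.read_camera("side");cv2.imwrite("pics/s9.png",cv2.resize(im[170:300,260:380],None,fx=4.5,fy=4.5))
E
```

```text
t 12.75 tcp [0.628  0.1542 0.0594] f [-0.4503 -0.0477  0.1615] q [ 0.0841  0.4092  1.7568 -0.      0.9759  0.1091] y-heading -0.024971983761554704
shift cm (before turning) [ 0.2832 -0.0372  0.053 ]
turn 0.001028016238445284 or -3.140564637351348
tool y [ 0.9997 -0.025  -0.0002] z [-0.025  -0.9997  0.    ] x [-0.0002 -0.     -1.    ]
```

View pics/w9.png

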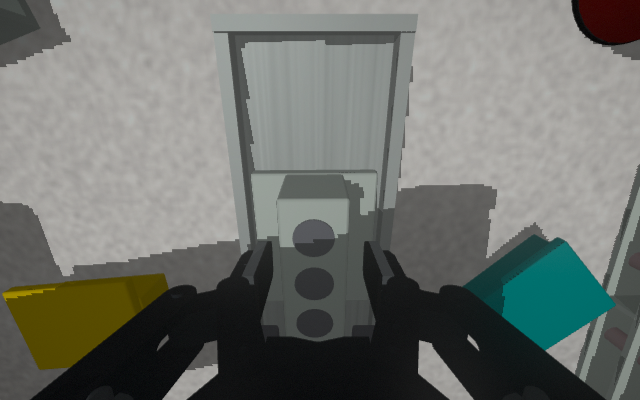

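View pics/s9.png

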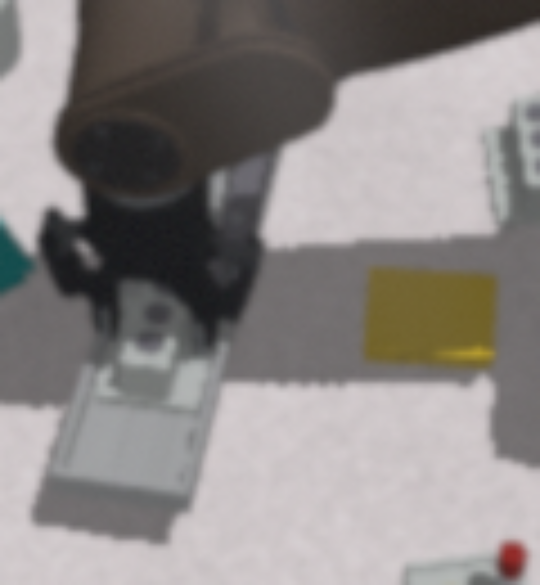

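Request:
arm_command([
  [[0.3,-0.04,0.05,0],[0,0,0,0]],
])

```text
time: 13.1
eef_pos: [0.6275, 0.1537, 0.0565]
tcp_rot: [-0.506, -0.494, 0.506, -0.494]
contact_force: [0.1, -0.2, -0.4]
opening: 0.587
```

Request:
arm_command([
  [[0,0,0,0],[0,0,0,0],[0,0,0,0],[0,0,0,0],[0,0,0,0],[0,0,0,0]],
], grip=0, grip_force=40)

```text
time: 13.85
eef_pos: [0.6278, 0.1537, 0.0568]
tcp_rot: [0.506, 0.494, -0.506, 0.494]
contact_force: [0.2, 0.5, 2.1]
opening: 0.34
```

Request:
arm_command([
  [[-0.5,0,0,0],[-1,0,0,0],[-1.5,0,0,0],[-2,0,0,0],[-2,0,0,0],[-3,0,0,0],[-3,0,0,0],[-2,0,0,0],[0,0,0,0]],
])

```text
time: 14.98
eef_pos: [0.6288, 0.1538, 0.2097]
tcp_rot: [0.508, 0.493, -0.505, 0.495]
contact_force: [-0.2, 0.0, -2.3]
opening: 0.345
```

```bash
python3 - <<'E'
from h import *
plan([.383,-.371,.2],.117)
print(sensors.get_state()["opening"])
im=optics.read_camera("wrist");cv2.imwrite("pics/w10.png",im)
im=optics.read_camera("side");cv2.imwrite("pics/s10.png",cv2.resize(im[100:300,230:430],None,fx=3,fy=3))
im=optics.read_camera("top");cv2.imwrite("pics/top10.png",im);crop("",im,220,295,385,495,7,"t10.png")
for c in("top","side"):print(optics.place_of(c,"tray") if c=="top" else (optics.place_of(c,"tray"),optics.place_of(c,"spare_mid")))
E
```

```text
t 14.975 tcp [0.6288 0.1538 0.2097] f [-0.232   0.0138 -2.3056] q [0.0834 0.2411 1.6719 0.     1.2233 0.1084] y-heading -0.024949781391495424
shift cm (before turning) [  0.8141 -23.2723  53.0824]
turn -0.1419497813914954 or 2.9996428721982977
tool y [ 0.9997 -0.0249  0.0052] z [-0.0249 -0.9997 -0.0006] x [ 0.0052  0.0004 -1.    ]
0.34530552974285283
[{'at': [256.5, 436.2], 'conf': 0.63}]
([{'at': [146.7, 392.8], 'conf': 0.84}], [{'at': [206.0, 378.3], 'conf': 0.76}, {'at': [208.7, 294.9], 'conf': 0.46}])
```

View pics/w10.png

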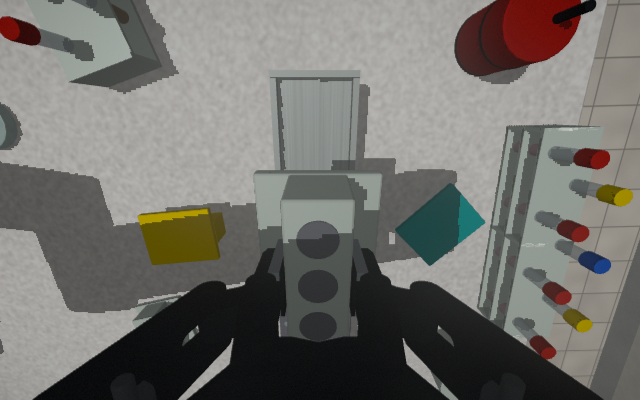

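View pics/s10.png

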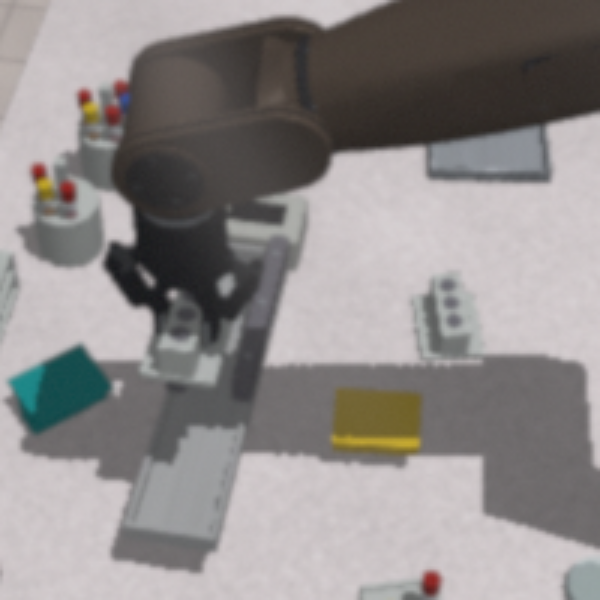

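View pics/t10.png

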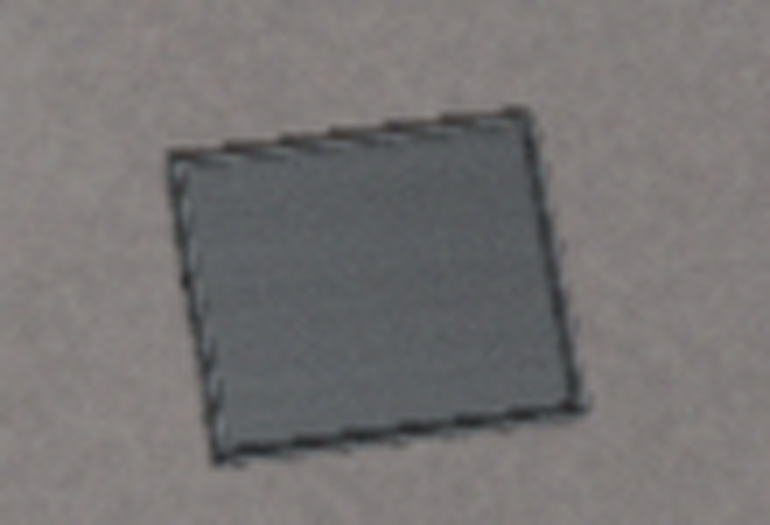

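Request:
arm_command([
  [[0,-0.8,1.8,0],[0,-1.55,3.54,-0.02],[0,-1.55,3.54,-0.02],[0,-1.55,3.54,-0.02],[0,-1.55,3.54,-0.02],[0,-1.55,3.54,-0.02],[0,-1.55,3.54,-0.02],[0,-1.55,3.54,-0.02],[0,-1.55,3.54,0],[0,-1.55,3.54,0],[0,-1.55,3.54,0],[0,-1.55,3.54,0],[0,-1.55,3.54,0],[0,-0.8,1.8,0],[0,0,0,0]],
])

```text
time: 17.15
eef_pos: [0.4561, -0.3196, 0.2063]
tcp_rot: [0.471, 0.528, -0.471, 0.527]
contact_force: [0.2, 0.6, -2.9]
opening: 0.346
```

```bash
python3 - <<'E'
from h import *
ct=lambda u,v:(220+v/7,385+u/7)
P=np.array([px2w("top",ct(*q),.018) for q in((168,150),(525,108),(582,407),(215,460))]);print(P,P.mean(0))
print(px2w("side",(146.7,392.8),0),px2w("top",(256.5,436.2),0))
plan(P.mean(0)+[0,0,.182],.117)
print(sensors.get_state()["opening"])
im=optics.read_camera("wrist");cv2.imwrite("pics/w11.png",im)
E
```

```text
[[ 0.444  -0.2796  0.018 ]
 [ 0.4618 -0.4428  0.018 ]
 [ 0.3276 -0.4601  0.018 ]
 [ 0.3057 -0.2949  0.018 ]] [ 0.3848 -0.3693  0.018 ]
[ 0.3763 -0.351   0.    ] [ 0.397  -0.3678  0.    ]
t 17.15 tcp [ 0.4561 -0.3196  0.2063] f [ 0.2273  0.5878 -2.9075] q [-0.7936  0.0496  1.8929  0.0003  1.1998 -0.9063] y-heading 0.11259769452446017
shift cm (before turning) [ 0.6326 -7.6417  4.1375]
turn -0.0044023054755397695 or 3.1371903481142533
tool y [ 0.9937  0.1124 -0.0002] z [ 0.1124 -0.9937 -0.0007] x [-0.0003  0.0007 -1.    ]
0.3457573498553522
```

View pics/w11.png

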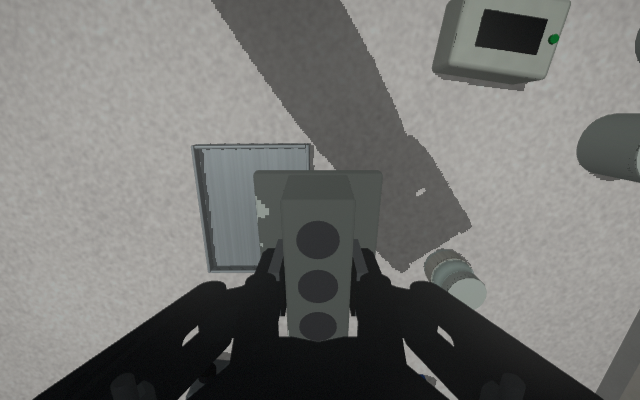

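Request:
arm_command([
  [[0,-1.5,0.8,0],[0,-2.5,1.4,0],[0,-2.5,1.3,0],[0,-1.1,0.6,0],[0,0,0,0]],
])

```text
time: 17.82
eef_pos: [0.3858, -0.3683, 0.2066]
tcp_rot: [0.471, 0.528, -0.471, 0.528]
contact_force: [1.2, -0.2, -1.8]
opening: 0.343
```

```bash
python3 - <<'E'
from h import *
plan([.3848,-.3693,.018],.117)
im=optics.read_camera("wrist");cv2.imwrite("pics/w12.png",im)
im=optics.read_camera("side");cv2.imwrite("pics/s12.png",cv2.resize(im[60:200,330:480],None,fx=4,fy=4))
E
```

```text
t 17.825 tcp [ 0.3858 -0.3683  0.2066] f [ 1.1672 -0.2482 -1.773 ] q [-0.9527 -0.0049  1.9478  0.0004  1.1986 -1.067 ] y-heading 0.11413042859219096
shift cm (before turning) [18.8649 -0.1141  0.0952]
turn -0.0028695714078090795 or 3.138723082181984
tool y [0.9935 0.1139 0.0003] z [ 0.1139 -0.9935 -0.0001] x [ 0.0003  0.0002 -1.    ]
```

View pics/w12.png

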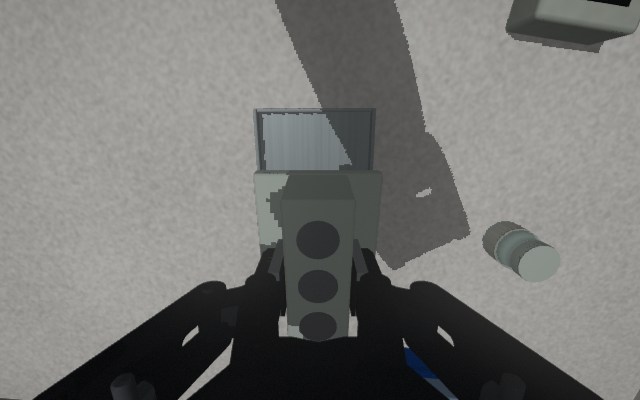

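View pics/s12.png

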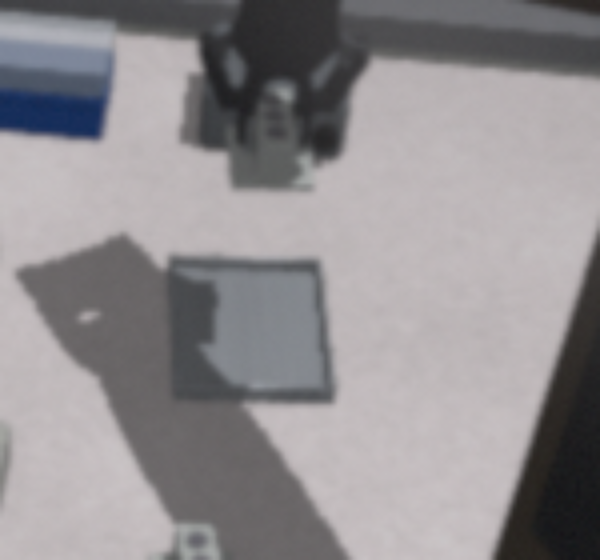

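```bash
python3 - <<'E'
from h import *
st=sensors.get_state()
a,b=[px2w("wrist",r,.018,st) for r in((110,254),(109.5,376))];m=(a+b)/2
print(a,b,m, m[:2]-.084*np.array([-np.sin(.117),np.cos(.117)]))
E
```

```text
[ 0.3072 -0.2976  0.018 ] [ 0.4429 -0.2813  0.018 ] [ 0.375  -0.2895  0.018 ] [ 0.3848 -0.3729]
```

Request:
arm_command([
  [[2,-0.05,0.05,0],[3,0,0,0],[3,0,0,0],[3,0,0,0],[2,0,0,0],[1,0,0,0],[0,0,0,0]],
])

```text
time: 18.8
eef_pos: [0.3859, -0.3683, 0.0662]
tcp_rot: [0.47, 0.528, -0.47, 0.528]
contact_force: [-1.1, -0.0, -1.5]
opening: 0.348
```

```bash
python3 - <<'E'
from h import *
plan([.3848,-.3693,.018],.117)
im=optics.read_camera("wrist");cv2.imwrite("pics/w13.png",im)
im=optics.read_camera("side");cv2.imwrite("pics/s13.png",cv2.resize(im[60:200,330:480],None,fx=4,fy=4))
E
```

```text
t 18.8 tcp [ 0.3859 -0.3683  0.0662] f [-1.1098 -0.0006 -1.5198] q [-0.9524  0.1795  2.0365  0.0002  0.9268 -1.0682] y-heading 0.11578168993057675
shift cm (before turning) [ 4.815  -0.1213  0.0925]
turn -0.0012183100694231896 or 3.14037434352037
tool y [ 0.9933  0.1155 -0.0005] z [ 0.1155 -0.9933 -0.0011] x [-0.0006  0.001  -1.    ]
```

View pics/w13.png

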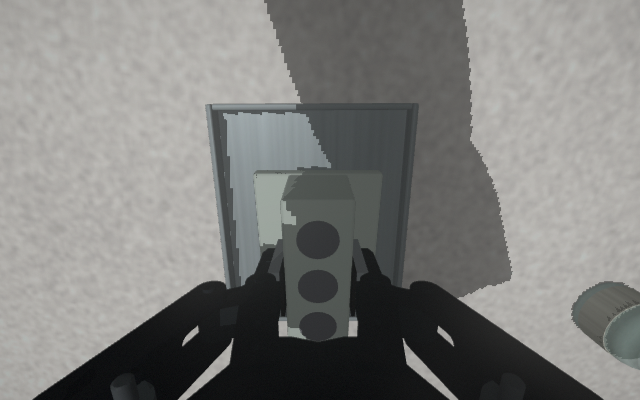

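View pics/s13.png

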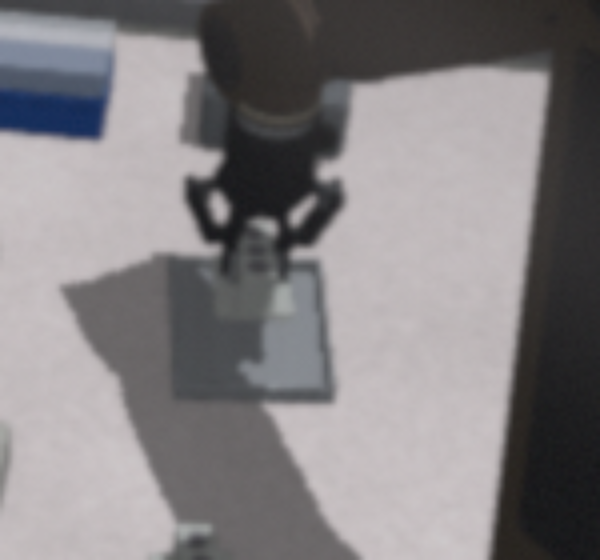

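Request:
arm_command([
  [[1.5,0,0.1,0],[1.5,0,0.1,0],[1,0,0,0],[0.4,0,0,0],[0.2,0,0,0],[0,0,0,0]],
])

```text
time: 19.65
eef_pos: [0.386, -0.371, 0.0207]
tcp_rot: [0.47, 0.528, -0.47, 0.528]
contact_force: [0.1, 0.9, -1.9]
opening: 0.346
```

Request:
arm_command([
  [[0.15,0,0,0],[0.15,0,0,0],[0.1,0,0,0],[0,0,0,0]],
])

```text
time: 20.15
eef_pos: [0.386, -0.3709, 0.0171]
tcp_rot: [0.47, 0.528, -0.47, 0.528]
contact_force: [-1.6, 2.3, 4.3]
opening: 0.344
```

Request:
arm_command([
  [[0.1,0,0,0],[0.1,0,0,0],[0,0,0,0]],
])

```text
time: 20.52
eef_pos: [0.386, -0.3709, 0.017]
tcp_rot: [0.47, 0.529, -0.47, 0.527]
contact_force: [-5.8, 6.1, 16.8]
opening: 0.347
```

Request:
arm_command([
  [[0,0,0,0],[0,0,0,0],[0,0,0,0],[0,0,0,0]],
], grip=5)

```text
time: 21.02
eef_pos: [0.3858, -0.3708, 0.0143]
tcp_rot: [0.47, 0.528, -0.47, 0.528]
contact_force: [-0.5, 0.0, -0.4]
opening: 0.585
```

```bash
python3 - <<'E'
from h import *
plan([.3848,-.3693,.018],.117)
im=optics.read_camera("wrist");cv2.imwrite("pics/w14.png",im)
im=optics.read_camera("side");cv2.imwrite("pics/s14.png",cv2.resize(im[60:200,330:480],None,fx=4,fy=4))
E
```

```text
t 21.025 tcp [ 0.3858 -0.3708  0.0143] f [-0.5486  0.0072 -0.3692] q [-0.9553  0.2717  2.0446  0.      0.8257 -1.0702] y-heading 0.11494979364954759
shift cm (before turning) [-0.3736 -0.0815 -0.1557]
turn -0.002050206350452388 or 3.1395424472393407
tool y [ 0.9934  0.1147 -0.0002] z [ 0.1147 -0.9934 -0.0004] x [-0.0002  0.0003 -1.    ]
```

View pics/w14.png

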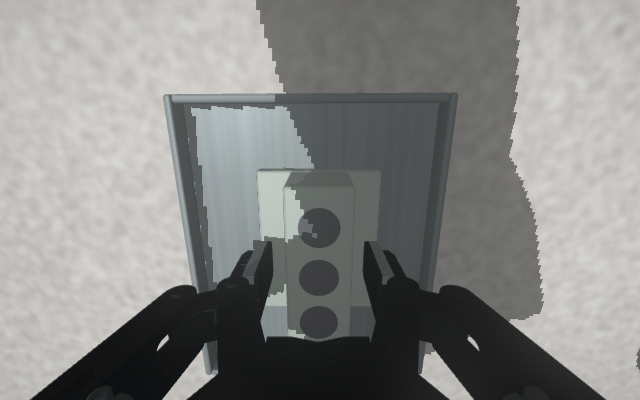

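View pics/s14.png

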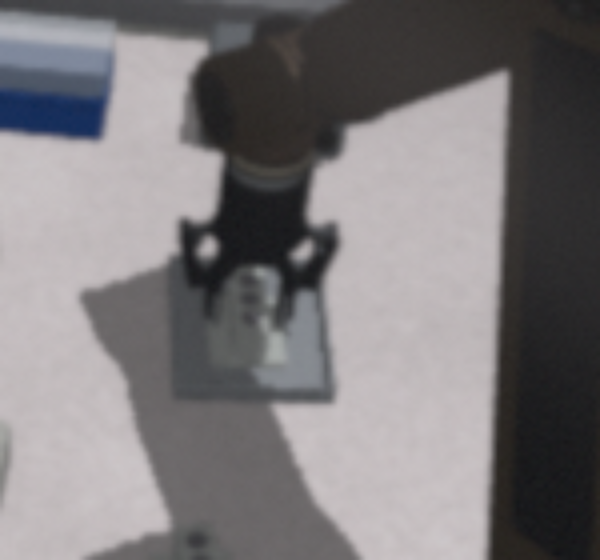

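Released and flat. Now straight up and away.

Request:
arm_command([
  [[-0.5,0,0,0],[-1.5,0,0,0],[-3,0,0,0],[-4,0,0,0],[-4,0,0,0],[-4,0,0,0],[0,2,-3,0],[0,3,-3,0],[0,3,-3,0],[0,0,0,0],[0,0,0,0]],
])

```text
time: 22.5
eef_pos: [0.455, -0.2725, 0.1854]
tcp_rot: [0.47, 0.528, -0.47, 0.528]
contact_force: [-0.6, 1.0, -0.8]
opening: 0.588
```

```bash
python3 - <<'E'
from h import *
plan([.3848,-.3693,.018],.117)
im=optics.read_camera("wrist");cv2.imwrite("pics/w15.png",im)
im=optics.read_camera("side");cv2.imwrite("pics/s15.png",cv2.resize(im[60:230,330:480],None,fx=3.5,fy=3.5))
for c in("side",):
    for d in optics.place_of(c,"spare_mid"): print(d,px2w(c,d["at"],.021))
im=optics.read_camera("top");crop("",im,220,300,310,480,4.5,"t15.png")
for d in optics.place_of("top","cartridge_mid"): print(d,px2w("top",d["at"],.025))
E
```

```text
t 22.5 tcp [ 0.455  -0.2725  0.1854] f [-0.633   0.9753 -0.8237] q [-0.7309  0.0097  1.974  -0.0005  1.1567 -0.8462] y-heading 0.11551599207021858
shift cm (before turning) [16.7443 -8.0958  8.7825]
turn -0.001484007929781317 or 3.140108645660012
tool y [0.9933 0.1153 0.0004] z [ 0.1153 -0.9933  0.0012] x [ 0.0006 -0.0011 -1.    ]
{'at': [202.4, 379.7], 'conf': 0.81} [ 0.4013 -0.0715  0.021 ]
{'at': [241.2, 297.3], 'conf': 0.23} [0.6285 0.1139 0.021 ]
{'at': [141.7, 292.6], 'conf': 0.75} [0.7736 0.0902 0.025 ]
{'at': [260.1, 438.8], 'conf': 0.64} [ 0.384  -0.3695  0.025 ]
{'at': [234.0, 293.9], 'conf': 0.63} [0.4698 0.085  0.025 ]
```

View pics/s15.png

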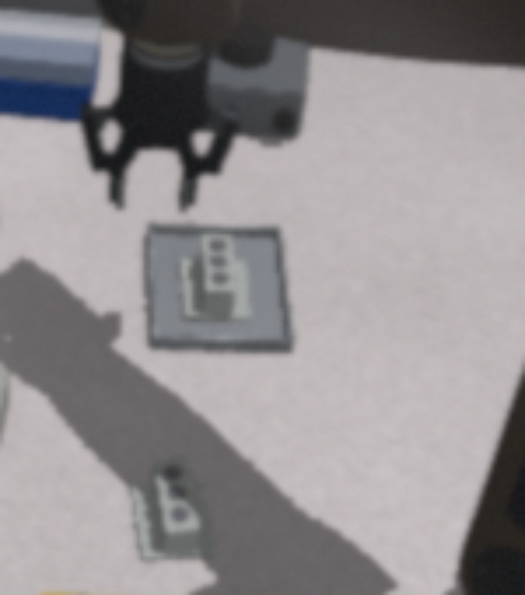

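View pics/t15.png

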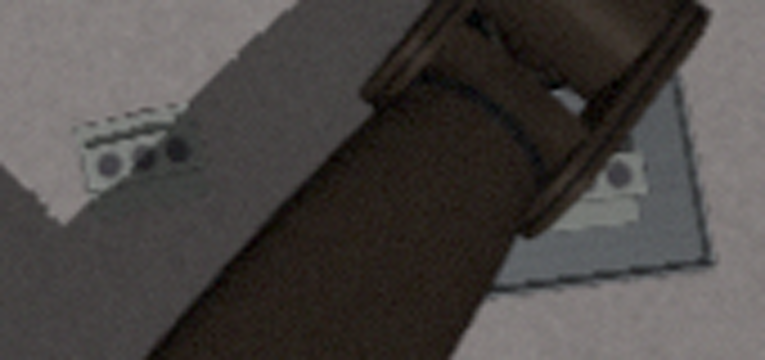

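The cartridge lies flat and roughly centred in the tray, the spare hasn't moved, and the arm is clear of everything.

```bash
python3 -c "
from plant import ctrl
print(ctrl.sign_off())"
```

```text
the job is handed in; nothing more can be done
None
```

The job is done and handed in: the jammed cartridge is out of the chute and lying flat, right way up, near the centre of the tray. It was finished at about 22.7 s of the 61 s allowed; the sign-off reports no verdict.

- **Freeing it:** I pushed the cartridge up the slope with the shut fingers until its centre was about 53 mm up the chute (the task needs at least 40). I then gripped the rib, lifted it out and lowered it until it touched the tray floor before opening the fingers.
- **Cartridge in the tray:** the last side picture shows it flat and upright. The network put its centre at (0.384, -0.370), within 2 mm of the tray centre I measured. The top view was partly blocked by the arm.
- **Spare:** it was last seen at (0.401, -0.072). The side camera put it at (0.397, -0.063) at the start, so the readings differ by about 9 mm. I never touched it, and I take the difference as the network's error.
- **Gripper:** it finished about 17 cm above the tray and off to one side, touching nothing.
- **Disagreement:** two of the network's readings of the tray's origin were 12 and 20 mm from what I measured. I used my own measurements from the top and wrist pictures, which agreed within about 4 mm.

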